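Fold out the peg and hang up the shoehorn

TASK

On the small pegboard, tip the folded-up wooden peg outwards until it rests on its stop. Then pick up the white shoehorn, guide its ring over the tip of that peg along the slant, and only let go once the peg is through the ring, so that the shoehorn ends up hanging from the peg by itself. Leave the keys, the helmet light, the ticket holder and the phone grip alone, and do not bang into the board.

Things in the scene. Friction and masses are not known exactly. Their poses are not given: they have to be found in the camera images.
- fold_peg (a joint): hinge of the folding peg, rad: 0 = upright (folded up, parallel to the board), 0.75 = folded out on its stop, the peg sloping outwards and upwards, 43 degrees from vertical. A friction hinge: it stays where it is left; about 1 N at 45 mm from the hinge moves it. It starts between 0 and 0.2.
- peg_base (a point): point on the hinge line and axis of the folding peg (beech rod, 12 mm thick), 25 mm before the board's face, 165 mm above the table, 15 mm below the board's top edge. Axes turn with the peg: z along it to the tip, y along the hinge (level, parallel to the board); upright, x points into the board, so -x is outwards, the way the tip folds. Folded out, it is clear beyond 15 mm from here.
- peg_tip (a point): tip of the folding peg, on its axis, 105 mm from the hinge (axes as peg_base). Upright, it stands 90 mm above the board's top edge, so that a finger can reach behind the peg over the board
- board: beech pegboard, fixed, 360 wide, 180 high, 18 mm thick; foot 14 mm high from 20 mm before to 55 mm behind the middle plane. Origin mid underside, y along its width, z up, front to its -x. Behind it, 130 mm to +y, a spring clip holds a clear ticket holder (90 mm wide, to 105 mm high, 33 mm behind the middle plane). Three pegs 100 mm apart on the front, the folding one at any place.
- keys: a short fixed slanted peg with a steel key hook and two keys (about 40 mm wide, hanging to 115 mm below the origin), immovable on the board; its peg reaches about 10 mm in front of the origin, at most 12 mm above it. Origin 25 mm in front of the board's face, level with the folding peg's hinge, axes as the board
- light: a short fixed slanted peg with a black bicycle helmet light (34 mm across, hanging to 100 mm below the origin and reaching 25 mm in front of it), immovable on the board. Origin and axes as for the keys
- horn_hole (a point): centre of the white plastic shoehorn's ring: 46 mm outside, hole 28 mm, 8 mm thick. Axes: x along the shoehorn from ring to scoop, y across, z through the hole, up as it lies flat on the table (scoop's hollow upwards). It reaches 23 mm from here on the ring side, 146 mm on the other; scoop about 44 mm wide; about 60 g
- horn_neck (a point): the place to hold the shoehorn: centre of its straight neck, 24 mm wide (along y) and 12 mm thick, half-way up, 54 mm from the hole's centre along the shoehorn's x (2 mm higher). The neck extends about 20 mm along x to either side. Same axes as horn_hole
- grip_center (a point): lime silicone phone grip, round, 48 mm across, 22 mm high, loose on the table; the point is half-way up
- bracket: the steel bracket of the folding peg on the board, 40 mm wide, fixed; origin at peg_base, axes as the board (not turning with the peg). Its two cheeks, 30 mm over all, reach 9 mm in front of the hinge; the ring comes to rest against them, the shoehorn then hanging about plumb with its lower end just above the table

How it is judged (in metres and radians):
On the way, in this order (a step that is already met when the one before it is completed fails the run):
1. the folding peg is tipped out onto its stop (value of joint fold_peg above 0.68 rad), for 0.2 s.
2. the shoehorn's ring is round the peg while the fingers still hold the shoehorn (x of horn_hole in the frame of peg_base between -0.014 and 0.014 m and y of horn_hole in the frame of peg_base between -0.014 and 0.014 m and z of horn_hole in the frame of peg_base between 0.01 and 0.1 m and angle between the z axis of horn_hole and the z axis of peg_base, either way round below 0.95 rad and contact force between the fingers and shoehorn above 0.5 N), for 0.1 s.
At the end, for the whole second after the job is handed in: The folding peg is out on its stop (joint above 0.68 rad), the shoehorn's ring is threaded on it (hole centre within 16 mm of the peg's axis either way, at most 80 mm from the hinge, the peg passing through the hole), the shoehorn hangs scoop down (within 45 degrees of plumb) and is at rest (value of joint fold_peg above 0.68 rad and x of horn_hole in the frame of peg_base between -0.016 and 0.016 m and y of horn_hole in the frame of peg_base between -0.016 and 0.016 m and z of horn_hole in the frame of peg_base between -0.005 and 0.08 m and angle between the z axis of horn_hole and the z axis of peg_base, either way round below 1.1 rad and angle between horn_hole's own x axis and vertical above 2.35 rad and linear speed of shoehorn below 0.05 m/s); the robot touches nothing.
It fails at once if the phone grip is moved by more than 30 mm (distance of grip_center from where it was at the start of the episode above 0.03 m).
It fails at once if the robot presses on the keys (contact force between the arm and keys above 8 N).
It fails at once if the robot presses on the helmet light (contact force between the arm and light above 8 N).
It fails at once if the robot strikes the board hard (contact force between the arm and board above 25 N).
It also fails if it takes over 54 s, if anything falls off the work surface, if the arm or the gripper's body presses on something with over 40 N, if the wrist force passes 120 N, or if a joint passes its speed limit or range.

ROBOT

A 6-joint arm with a two-finger parallel gripper is mounted at the origin on the work surface. World frame = base frame: x ahead of the robot, y to its left, z up, the work surface at z = 0. Lengths are in m, angles in degrees, forces in N, time in s.
With the tool pointing down it reaches from about 0.3 to 0.75 m from the base axis. Payload 8.5 kg.
Tool frame: the origin (TCP) lies midway between the tips of the shut fingers; the grasp point (between the pads) lies 19 mm behind it; y points along the fingers, x is the direction in which the jaws open and shut, and the axes are right-handed (so a half turn about y gives the same grasp; the last joint's range is limited). The gripper opens to 85 mm and grips with 20 to 120 N. Pads are 22 mm wide; open, the fingers measure 114 mm over their backs; the gripper's body (76 mm by 85 mm) begins 54 mm behind the grasp point. The pads swing forward as they close: fully open they stand 13 mm farther back than shut.
Start: joints at [-89.169, 21.807, 74.336, -0, 83.858, -12.336], TCP at [0.125, -0.536, 0.231] pointing down, gripper open.
Joint ranges: [-178.18, 178.18], [-50.72, 133.34], [12.68, 142.11], [-81.47, 261.47], [9.98, 163.14], [-165.26, 165.26]. Speed limits (degrees/s): [136.94, 136.94, 180, 180, 180, 180].

INTERFACE

Orientations are given as a 3x3 rotation matrix whose columns are the frame's x, y, z axes.
In Python, from rig import env gives the robot as it stands.
- The arm moves only by the tool carry_out, never from a script. Its argument "plan" is a list of rows, each a list of 3 entries, a list of its own where there are three numbers: the shift along the tool's x, y, z in m, then the turn, a rotation vector about the tool's x, y, z in degrees, then the finger opening in m, from 0 to 0.0854. In form: [[[dx, dy, dz], [ax, ay, az], jaw], ...]. A call has 1 to 8 rows; each row shifts and turns the commanded pose from where the row before left it, along the tool's axes as they then stand; what a row does not reach is not made up. A row lasts 1/8 s, in which the tool goes at most 62.5 mm and 10.7 degrees, less where a joint would pass 70% of its speed; a pose out of reach is approached as far as the arm can. A call is refused whole if a number of a shift passes 0.0625 or a number of a turn 10.7, either way. A call with a gripper value outside its range is refused whole. The fingers move at their own pace and stop on an object; "force" is the grip in N (left out, the last holds). Time passes only in rows, so rows that do not move let the fingers close. It gives the time, the measured TCP pose, the force and the opening at its end, in the units of the state.
- env.observe(): the state, without advancing time (a new reading comes with each control period).
- env.get_image(name): name is "scene" or "top" or "wrist"; returns a dict with "image" (420x560x3 uint8, red, green, blue), "vfov" (degrees; the focal length in pixels is half the picture's height over the tangent of half this angle, whatever the lens; pixels are square), "cx", "cy" (the principal point, pixels), "rvec" (rotation vector, rad) and "tvec" (3), from world to camera coordinates, as OpenCV has them; the wrist camera has in their place "tool_from_camera" (4x4, takes a point from camera to tool coordinates, whose origin is the TCP and whose axes are the tool frame's). Camera axes: x right, y down, z forward; pixel columns grow to the right and rows downward; lengths in m; the calibration is good to about 2 mm. A picture is of the moment at which its call begins: read the wrist's pose just before it. There is no depth.
- env.close_job(): hands the job in, once; it reports no verdict.
Trained networks look in a picture, given as the dict that the camera call returned (one of the last four; its "shot" number tells which), for a name from the list of things; names that differ only in an ending like _2 or _b are one class to them, and where a whole thing is asked for, a point or a joint stands for the part that bears it (a point fixed in the world has none). Each returns a list of dicts, best first, with "conf" (0 to 1); they miss things now and then, are a little off and sometimes report something else, mostly with a low value. They report only what shows in the picture. A call takes as long as a camera call.
- env.outline_of(target, picture): "mask" (420x560 bool, what is visible of it) and "pixel" ([row, column] in pixels, amid what is visible of it).
The state is a dict: "time_s": time; "q": joint angles; "qvel": joint speeds; "joint_efforts": joint torques, N m; "position": TCP position; "tool_rot": TCP orientation; "ft_force": force on the tool from outside, world axes, zero at the start; "wrist_torque": the same for the moment, N m; "grip_width": finger opening in m.
Only numpy, scipy, OpenCV 4.12 (cv2) and the standard library are available. Lean on these libraries where they do the work, as an engineer would, in place of code of your own. Each camera call takes 0.05 s, during which the arm holds its last target.

## Working session

There is one attempt and no reset: what is moved stays moved. The work goes in short steps, Python scripts to look and compute and a tool call to move; the robot and the scene stay as the last step left them, time stands still between calls to the robot, and variables do not carry over. Pictures are saved under pics/ and viewed, and the job is handed in when it is done.

Besides the shell and the picture viewer there is one more tool, called as name(argument=value, ...), one argument or row to a line, values as JSON. carry_out: Moves the arm, as the interface text tells. Its arguments: {"type":"object","properties":{"plan":{"type":"array","items":{"type":"array"}},"force":{"type":"number"}},"required":["plan"]}

```bash
mkdir -p pics; ls; cat > h.py <<'E'
from rig import env
import numpy as np, cv2
def snap(n,f):
    p=env.get_image(n); cv2.imwrite('pics/'+f,p['image'][:,:,::-1]); return p
E
python3 - <<'E'
from h import *
s=env.observe()
for k,v in s.items(): print(k,np.round(v,4).tolist())
for n in ['scene','top']:
    p=snap(n,n+'0.png'); print(n,{k:v for k,v in p.items() if k!='image'})
    for t in ['fold_peg','board','keys','light','horn_hole','grip_center','bracket']:
        print(t,[(round(d['conf'],2),np.round(d['pixel']).tolist(),int(d['mask'].sum())) for d in env.outline_of(t,p)][:3])
E
```

```text
pics
time_s 0.0
q [-89.1683, 21.8397, 74.3835, 0.0006, 83.8574, -12.3382]
qvel [-0.0541, 0.0083, 0.0672, 0.0117, -0.052, 0.032]
joint_efforts [-0.001, -44.8471, -23.128, -0.0003, 0.0049, -0.0]
position [0.1253, -0.5352, 0.2307]
tool_rot [[0.2278, -0.0, 0.9737], [-0.9737, 0.0014, 0.2278], [-0.0014, -1.0, 0.0003]]
ft_force [0.3315, 0.402, 0.5239]
wrist_torque [0.0456, -0.0104, -0.0312]
grip_width 0.0852
scene {'vfov': 47.1354774834436, 'cx': 277.86570052078235, 'cy': 205.8971595760225, 'rvec': array([ 2.26455766,  0.6572181 , -0.27674681]), 'tvec': array([-0.47915139, -0.07493959,  1.43385487]), 'shot': 1}
fold_peg [(0.72, [135.0, 278.0], 120)]
board [(0.79, [181.0, 324.0], 5990)]
keys [(0.51, [195.0, 345.0], 272)]
light [(0.7, [186.0, 307.0], 348), (0.48, [306.0, 226.0], 901)]
horn_hole [(0.67, [308.0, 227.0], 791)]
grip_center [(0.86, [325.0, 288.0], 350)]
bracket [(0.83, [144.0, 281.0], 314), (0.26, [193.0, 344.0], 310)]
top {'vfov': 51.02390227089413, 'cx': 284.69152837713654, 'cy': 217.2333257923699, 'rvec': array([ 2.14275006, -2.13150971,  0.15360787]), 'tvec': array([0.01660927, 0.60005316, 0.89771657]), 'shot': 2}
fold_peg [(0.6, [287.0, 183.0], 95)]
board [(0.82, [240.0, 180.0], 5733)]
keys [(0.77, [187.0, 203.0], 278)]
light [(0.71, [238.0, 199.0], 422)]
horn_hole [(0.81, [252.0, 374.0], 1130)]
grip_center [(0.89, [178.0, 357.0], 338)]
bracket [(0.91, [289.0, 177.0], 363)]
```

View pics/scene0.png

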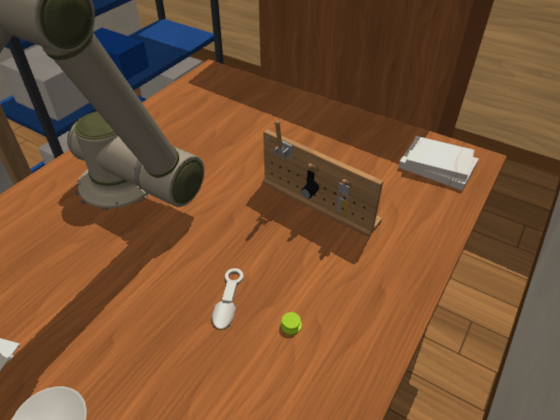

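View pics/top0.png

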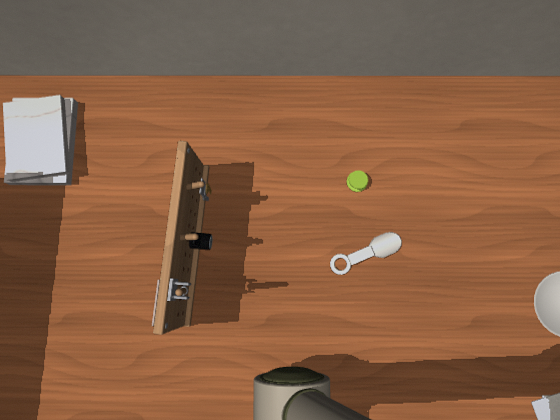

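The scene view shows the board facing the open area at about (181,324), the upright peg near (135,278), and the shoehorn with its ring at (275,233). In the top view the peg sits at (287,183), the light at (238,199), the keys at (187,203), the horn's ring at (264,340) with its scoop at (244,386), and the grip at (180,358).

```bash
cat >> h.py <<'E'
from scipy.optimize import minimize, least_squares
def K(p):
    f=p['image'].shape[0]/2/np.tan(np.radians(p['vfov'])/2)
    return np.array([[f,0,p['cx']],[0,f,p['cy']],[0,0,1]])
def proj(p,X):
    return cv2.projectPoints(np.asarray(X,float).reshape(-1,3),p['rvec'],p['tvec'],K(p),None)[0].reshape(-1,2)
def ray(p,uv):
    R=cv2.Rodrigues(p['rvec'])[0]; d=R.T@np.linalg.solve(K(p),[uv[0],uv[1],1]); c=-R.T@p['tvec']; return c,d
def onz(p,uv,z):
    c,d=ray(p,uv); return c+d*(z-c[2])/d[2]
def up(f,out,box,s=5):
    im=cv2.imread('pics/'+f); r0,r1,c0,c1=box
    cv2.imwrite('pics/'+out,cv2.resize(im[r0:r1,c0:c1],None,fx=s,fy=s,interpolation=cv2.INTER_CUBIC))
E
python3 - <<'E'
from h import *
import pickle
ps={}
for n in ['scene','top']:
    p=env.get_image(n); m={}
    for t in ['fold_peg','board','keys','light','horn_hole','grip_center','bracket']:
        r=env.outline_of(t,p); m[t]=r[0]['mask'] if r else None
    ps[n]=(p,m)
pickle.dump(ps,open('ps.pkl','wb'))
def box(x0,x1,y0,y1,z0,z1): return np.array([[x,y,z] for x in(x0,x1) for y in(y0,y1) for z in(z0,z1)])
B=box(-.009,.009,-.18,.18,0,.18); F=box(-.02,.055,-.18,.18,0,.014)
def tw(v,P):
    c,s=np.cos(v[2]),np.sin(v[2]); return P@np.array([[c,-s,0],[s,c,0],[0,0,1]]).T+[v[0],v[1],0]
def cost(v,full=False):
    o=[]
    for n in ps:
        p,m=ps[n]; a=m['board'].copy()
        for t in ['keys','light','bracket','fold_peg']:
            if m[t] is not None: a|=m[t]
        im=np.zeros((1680,2240),np.uint8)
        for P in (B,F):
            h=cv2.convexHull(np.round(proj(p,tw(v,P))*4).astype(np.int32)); cv2.fillConvexPoly(im,h,255)
        r=cv2.resize(im,(560,420),interpolation=cv2.INTER_AREA)/255.
        o.append(np.minimum(r,a).sum()/np.maximum(r,a).sum())
    return o if full else -sum(o)
p=ps['top'][0]
a=onz(p,(183,142),.18); b=onz(p,(158,332),.18); print(a,b)
best=None
for flip in (0,):
    d=a-b; v0=[*(a+b)[:2]/2, np.arctan2(d[1],d[0])+np.pi/2]
    for k in range(2):
        r=minimize(cost,np.array(v0)+[0,0,k*np.pi],method='Nelder-Mead',options=dict(initial_simplex=np.array(v0)+[0,0,k*np.pi]+np.array([[0,0,0],[.02,0,0],[0,.02,0],[0,0,.1]]),xatol=1e-4,fatol=1e-4))
        print(r.x,np.degrees(r.x[2]),cost(r.x,True))
# horn
p,m=ps['top']
hm=m['horn_hole']; ys,xs=np.nonzero(hm); print(xs.min(),xs.max(),ys.min(),ys.max())
cn,h=cv2.findContours(hm.astype(np.uint8),cv2.RETR_CCOMP,cv2.CHAIN_APPROX_NONE)[:2]
print([len(c) for c in cn],h)
print('grip',onz(p,np.mean(np.argwhere(m['grip_center']),0)[::-1],.011))
for n in ['scene','top']: print(onz(ps[n][0],np.mean(np.argwhere(ps[n][1]['grip_center']),0)[::-1],.011))
cv2.imwrite('pics/s.png',ps['scene'][0]['image'][:,:,::-1]);cv2.imwrite('pics/t.png',ps['top'][0]['image'][:,:,::-1])
up('t.png','tz_horn.png',(225,285,320,420),8)
up('t.png','tz_peg.png',(230,340,140,240),5)
up('s.png','sz_peg.png',(110,180,255,335),8)
up('s.png','sz_horn.png',(260,335,200,260),8)
E
```

```text
[0.72239462 0.21159196 0.18      ] [0.37263223 0.24149945 0.18      ]
[0.54758284 0.22836217 1.4815876 ] 84.88871644258914 [np.float64(0.9102813245659426), np.float64(0.7790978959988588)]
[0.5482718  0.22993657 4.62116297] 264.7731346588445 [np.float64(0.7869112428802405), np.float64(0.6011805922518696)]
330 400 232 274
[160, 39] [[[-1 -1  1 -1]
  [-1 -1 -1  0]]]
grip [ 0.68833217 -0.141861    0.011     ]
[ 0.69152123 -0.14527523  0.011     ]
[ 0.68833217 -0.141861    0.011     ]
```

View pics.

View pics/tz_horn.png

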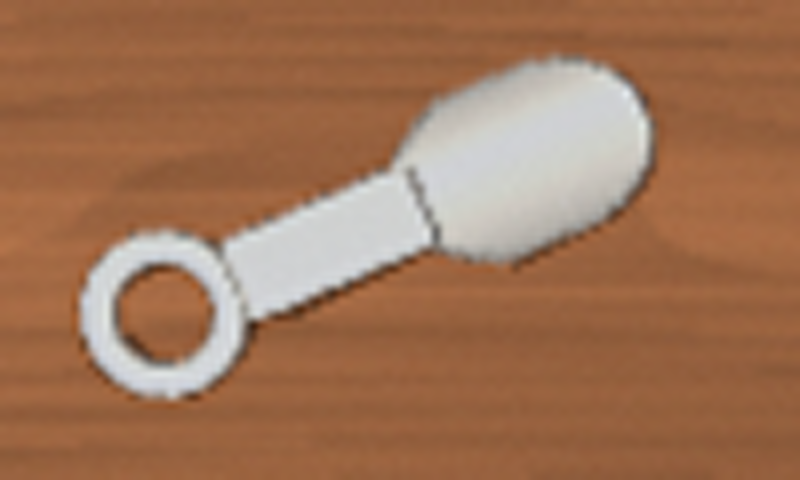

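View pics/tz_peg.png

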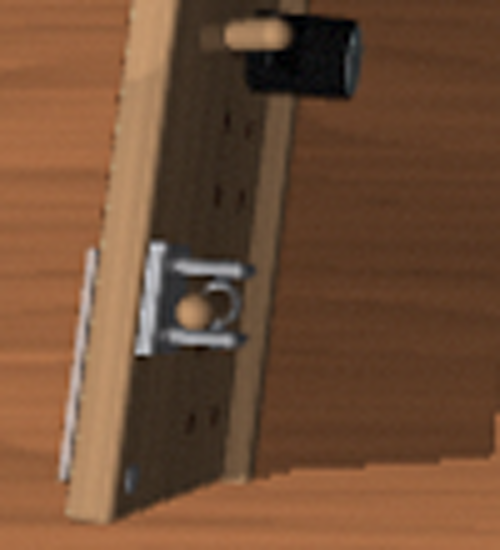

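View pics/sz_peg.png

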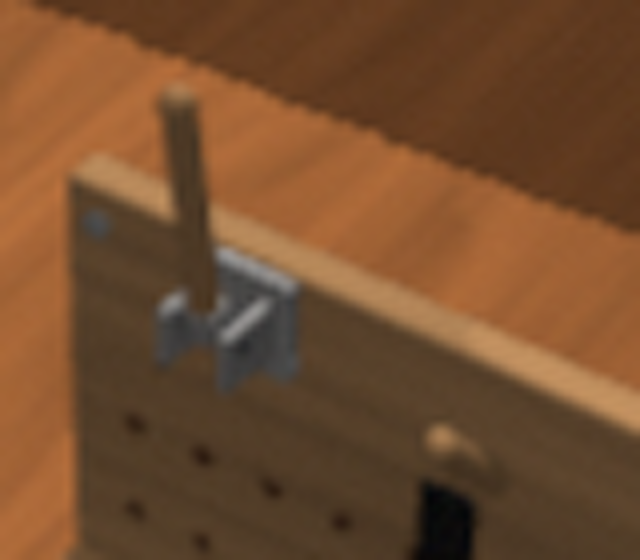

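View pics/sz_horn.png

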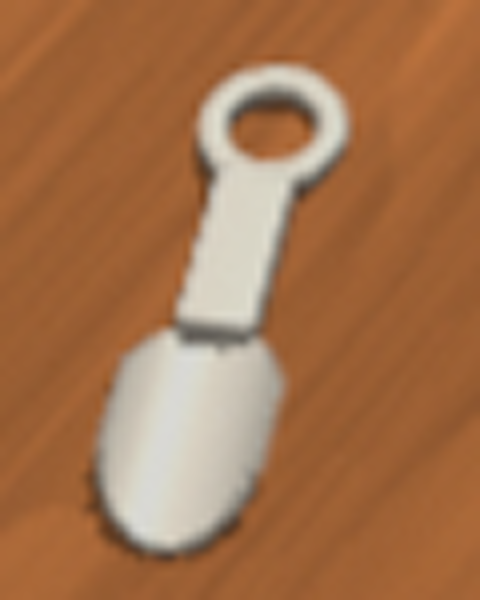

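The zooms give the ring's hole centre in the top view at about (340.5,264.3), with the neck running towards (372,249). The peg is nearly upright between its bracket cheeks at about (179,291) in the top view. Next I overlay the fitted board.

```bash
python3 - <<'E'
from h import *
import pickle
ps=pickle.load(open('ps.pkl','rb'))
v=[0.54758284,0.22836217,1.4815876]
c,s=np.cos(v[2]),np.sin(v[2])
W=lambda P:np.asarray(P)@np.array([[c,-s,0],[s,c,0],[0,0,1]]).T+[v[0],v[1],0]
for n,bx in (('top',(130,345,140,220)),('scene',(110,235,250,390))):
    p=ps[n][0]; im=p['image'][:,:,::-1]
    S=5; r0,r1,c0,c1=bx if n=='scene' else (130,345,140,220)
    if n=='top': S=3
    im=cv2.resize(im[r0:r1,c0:c1],None,fx=S,fy=S,interpolation=cv2.INTER_CUBIC)
    def L(a,b,col):
        q=(proj(p,W([a,b]))-[c0-.5,r0-.5])*S
        cv2.line(im,tuple(np.round(q[0]).astype(int).tolist()),tuple(np.round(q[1]).astype(int).tolist()),col,1)
    for z in(0,.18):
        for x in(-.009,.009): L([x,-.18,z],[x,.18,z],(0,0,255))
        for y in(-.18,.18): L([-.009,y,z],[.009,y,z],(0,0,255))
    for y in(-.18,.18):
        L([-.009,y,0],[-.009,y,.18],(0,0,255)); 
    L([-.02,-.18,.014],[-.02,.18,.014],(0,255,0))
    for y in(-.1,0,.1): L([-.034,y,.165],[-.034,y,.27],(255,0,0))
    cv2.imwrite('pics/ov_%s.png'%n,im); print(im.shape)
E
```

```text
(645, 240, 3)
(625, 700, 3)
```

View pics/ov_top.png

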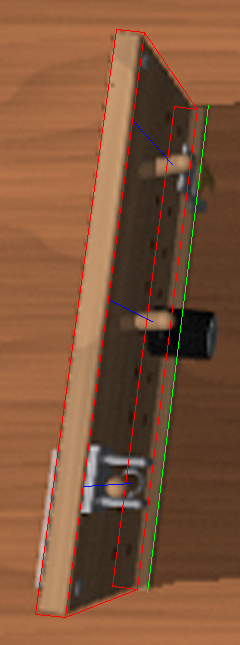

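View pics/ov_scene.png

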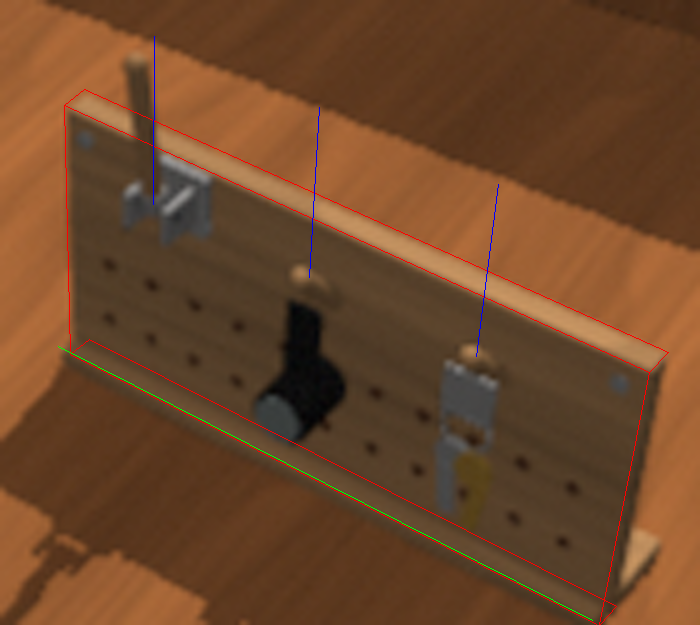

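```bash
cat >> h.py <<'E'
def tri(obs):
    A=np.zeros((3,3));b=np.zeros(3);R=[]
    for p,uv in obs:
        c,d=ray(p,uv); d=d/np.linalg.norm(d); M=np.eye(3)-np.outer(d,d); A+=M;b+=M@c; R.append((c,M))
    X=np.linalg.solve(A,b); return X,[float(np.linalg.norm(M@(X-c))) for c,M in R]
E
python3 - <<'E'
from h import *
import pickle
ps=pickle.load(open('ps.pkl','rb'))
t,s=ps['top'][0],ps['scene'][0]
zp=lambda x,y,S,c0,r0:(c0+(x+.5)/S-.5,r0+(y+.5)/S-.5)
print('tip',tri([(t,zp(193,308,5,140,230)),(s,zp(179,97,8,255,110))]))
print('cheek tip near-left/right', tri([(t,zp(248,270,5,140,230)),(s,zp(228,338,8,255,110))]),tri([(t,zp(238,340,5,140,230)),(s,zp(168,315,8,255,110))]))
v=[0.5476,0.2284,1.4816];c,sn=np.cos(v[2]),np.sin(v[2])
for y in(-.1,0,.1):
  print('hinge?',y,v[0]-.034*c-y*sn, v[1]-.034*sn+y*c)
# board corners: top front-left & right from both views (ov zoom)
print('corner L',tri([(t,zp(65,616,3,140,130)),(s,zp(69,108,5,250,110))]))
print('corner R',tri([(t,zp(144,33,3,140,130)),(s,zp(650,372,5,250,110))]))
print('bd corners',[ (v[0]-.009*c-y*sn, v[1]-.009*sn+y*c) for y in(.18,-.18)])
print('hole',tri([(t,zp(164,314,8,320,225)),(s,zp(273,128,8,200,260))]))
print('hole t',onz(t,zp(164,314,8,320,225),.008),'s',onz(s,zp(273,122,8,200,260),.008))
print('scoop end t',onz(t,zp(652,105,8,320,225),.005),'s',onz(s,zp(165,553,8,200,260),.005))
print('neck end t',onz(t,zp(420,205,8,320,225),.012),'neck start',onz(t,zp(238,282,8,320,225),.012))
E
```

```text
tip (array([0.44527554, 0.18777493, 0.26408498]), [6.202307616218791e-05, 6.202307616219486e-05])
cheek tip near-left/right (array([0.45912096, 0.19224504, 0.17271095]), [0.001803906595515784, 0.0018039065955157588]) (array([0.43393758, 0.19551681, 0.16969729]), [0.0017224514385314076, 0.001722451438531389])
hinge? -0.1 0.644173809043837 0.1856273521188541
hinge? 0 0.5445713446090695 0.19453516209217903
hinge? 0.1 0.444968880174302 0.20344297206550396
corner L (array([0.36825547, 0.23725656, 0.17645341]), [0.0014593519894079143, 0.0014593519894080024])
corner R (array([0.72596031, 0.20353067, 0.17910489]), [0.0007137587889813054, 0.0007137587889812])
bd corners [(np.float64(0.3675138611198191), np.float64(0.2354698361528558)), (np.float64(0.7260827330849823), np.float64(0.203401720248886))]
hole (array([ 0.50353973, -0.10215715,  0.00388367]), [0.00045153536025380035, 0.0004515353602539853])
hole t [ 0.50298631 -0.10196323  0.008     ] s [ 0.50464632 -0.10246878  0.008     ]
scoop end t [ 0.56157913 -0.23822644  0.005     ] s [ 0.56622129 -0.23794082  0.005     ]
neck end t [ 0.53294489 -0.17202449  0.012     ] neck start [ 0.51161737 -0.12183085  0.012     ]
```

The fits agree to 1–2 mm:
- **Hinge:** about (0.446, 0.2035, 0.165), with the peg at about 0.155 rad.
- **Horn hole:** about (0.5035, -0.102), with the horn's axis at azimuth -66.5°.

Next I write a planning helper and go behind the peg.

```bash
cat >> h.py <<'E'
from scipy.spatial.transform import Rotation as Ro
def Rdown(az):  # tool down, tool x at azimuth az (deg)
    a=np.radians(az); x=np.array([np.cos(a),np.sin(a),0]); y=np.array([0,0,-1.]); return np.c_[x,y,np.cross(x,y)]
OUT=np.array([np.cos(np.radians(-95.1)),np.sin(np.radians(-95.1)),0]); U=np.array([0,0,1.])
def Rhang(tilt): # tool direction = -(OUT sin+U cos), tool x = horn y
    a=np.radians(tilt); y=-(OUT*np.sin(a)+U*np.cos(a)); x=np.cross(U,OUT); return np.c_[x,y,np.cross(x,y)]
def plan(wps,jaw,start=None,dp=4):
    s=env.observe() if start is None else None
    P,R=(np.array(s['position']),np.array(s['tool_rot'])) if s else start
    R=Ro.from_matrix(R).as_matrix(); rows=[]
    for pos,RT,n in wps:
        pos=np.array(pos,float); RT=R if RT is None else RT
        P0,R0=P.copy(),R.copy(); rv=Ro.from_matrix(R0.T@RT).as_rotvec()
        for i in range(1,n+1):
            f=i/n; pt=P0+(pos-P0)*f; rt=R0@Ro.from_rotvec(rv*f).as_matrix()
            d=np.round(R.T@(pt-P),dp); a=np.round(Ro.from_matrix(R.T@rt).as_rotvec(degrees=True),1)
            rows.append([d.tolist(),a.tolist(),jaw]); P=P+R@d; R=R@Ro.from_rotvec(a,degrees=True).as_matrix()
    for i in range(0,len(rows),8): print('['+',\n'.join(str(r) for r in rows[i:i+8]).replace('-0.0,','0,').replace('-0.0]','0]')+']')
    print('end',P.round(4)); return P,R
E
python3 - <<'E'
from h import *
plan([((0.40,-0.20,0.36),Rdown(-5.1),8),((0.446,0.255,0.36),Rdown(-5.1),8),((0.446,0.252,0.227),Rdown(-5.1),3)],0.0,dp=3)
E
```

```text
[[[-0.033, -0.016, 0.043], [0, -9.0, 0], 0.0],
[[-0.026, -0.016, 0.048], [0, -8.9, 0], 0.0],
[[-0.018, -0.016, 0.051], [0, -9.0, 0], 0.0],
[[-0.01, -0.016, 0.053], [0, -9.0, 0], 0.0],
[[-0.002, -0.016, 0.054], [0, -8.9, 0], 0.0],
[[0.007, -0.017, 0.054], [0, -9.0, 0.0], 0.0],
[[0.015, -0.016, 0.052], [0, -9.0, 0.0], 0.0],
[[0.023, -0.016, 0.049], [0, -8.9, 0.0], 0.0]]
[[[0.001, 0.0, 0.057], [0, 0, 0.0], 0.0],
[[0.0, 0.0, 0.057], [0, 0, 0.0], 0.0],
[[0.001, 0.0, 0.057], [0, 0, 0.0], 0.0],
[[0.001, 0.0, 0.058], [0, 0, 0.0], 0.0],
[[0.0, 0.0, 0.057], [0, 0, 0.0], 0.0],
[[0.001, 0.0, 0.057], [0, 0, 0.0], 0.0],
[[0.001, 0.0, 0.057], [0, 0, 0.0], 0.0],
[[0.001, 0.0, 0.057], [0, 0, 0.0], 0.0]]
[[[0, 0.044, -0.001], [0, 0, 0.0], 0.0],
[[0, 0.045, -0.001], [0, 0, 0.0], 0.0],
[[0, 0.044, -0.001], [0, 0, 0.0], 0.0]]
end [0.4462 0.2518 0.2273]
```

carry_out(
  plan=[
    [[-0.033, -0.016, 0.043], [0, -9, 0], 0],
    [[-0.026, -0.016, 0.048], [0, -9, 0], 0],
    [[-0.018, -0.016, 0.051], [0, -9, 0], 0],
    [[-0.01, -0.016, 0.053], [0, -9, 0], 0],
    [[-0.002, -0.016, 0.054], [0, -9, 0], 0],
    [[0.007, -0.017, 0.054], [0, -9, 0], 0],
    [[0.015, -0.016, 0.052], [0, -9, 0], 0],
    [[0.023, -0.016, 0.049], [0, -9, 0], 0],
  ],
)

```text
time_s: 2.6
position: [0.3997, -0.1977, 0.361]
tool_rot: [[0.997, 0.0, 0.079], [-0.079, -0.0, 0.997], [0.0, -1.0, -0.0]]
ft_force: [-0.0, -1.6, -0.4]
grip_width: -0.0001
```

carry_out(
  plan=[
    [[0.001, 0, 0.057], [0, 0, 0], 0],
    [[0.001, 0, 0.057], [0, 0, 0], 0],
    [[0.001, 0, 0.057], [0, 0, 0], 0],
    [[0.001, 0, 0.057], [0, 0, 0], 0],
    [[0.001, 0, 0.057], [0, 0, 0], 0],
    [[0.001, 0, 0.057], [0, 0, 0], 0],
    [[0.001, 0, 0.057], [0, 0, 0], 0],
    [[0.001, 0, 0.056], [0, 0, 0], 0],
  ],
)

```text
time_s: 3.6
position: [0.4451, 0.2554, 0.3605]
tool_rot: [[0.996, 0.0, 0.084], [-0.084, 0.0, 0.996], [0.0, -1.0, 0.0]]
ft_force: [0.5, -0.6, 0.0]
grip_width: 0.0004
```

```bash
python3 - <<'E'
from h import *
s=env.observe(); print(s['position'],np.round(s['q'],1)); 
snap('scene','s1.png'); up('s1.png','s1z.png',(40,240,200,400),3)
p=snap('wrist','w1.png'); print({k:v for k,v in p.items() if k!='image'})
E
```

```text
[0.44505162 0.25543405 0.3604581 ] [ 16.6  14.6  64.1  -0.  101.3  21.4]
{'vfov': 64.96253983654046, 'cx': 274.4003228219585, 'cy': 209.31014621957019, 'tool_from_camera': array([[ 9.99999474e-01, -2.07923198e-04,  1.00445311e-03,
         6.88694650e-04],
       [-1.02265587e-03, -2.78065519e-01,  9.60561566e-01,
        -1.42893136e-01],
       [ 7.95807436e-05, -9.60562088e-01, -2.78065585e-01,
         7.04838115e-02],
       [ 0.00000000e+00,  0.00000000e+00,  0.00000000e+00,
         1.00000000e+00]]), 'shot': 6}
```

View pics/s1z.png

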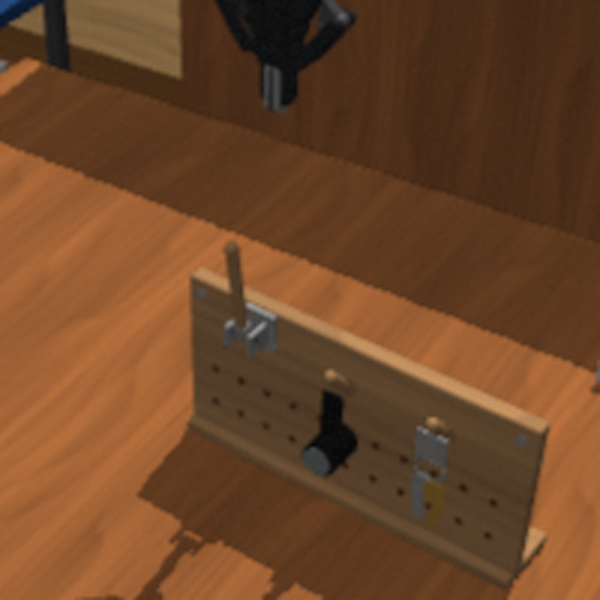

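View pics/w1.png

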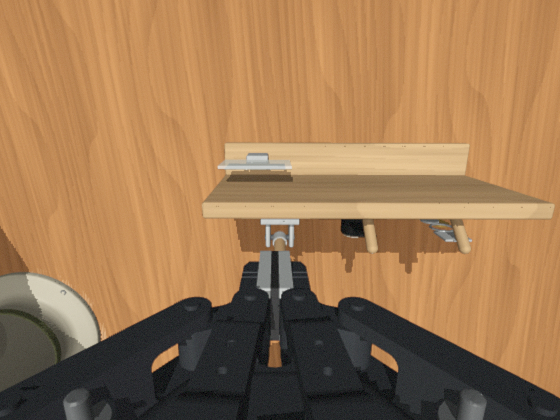

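The scene and wrist views show the shut fingers above and behind the board, in line with the peg, which is at about (277,240) in the wrist view. I go down behind it and start pushing outwards.

carry_out(
  plan=[
    [[0, 0.044, 0], [0, 0, 0], 0],
    [[0, 0.045, 0], [0, 0, 0], 0],
    [[0, 0.044, 0], [0, 0, 0], 0],
    [[0, 0, -0.02], [0, 0, 0], 0],
    [[0, 0, -0.015], [0, 0, 0], 0],
    [[0, 0, -0.01], [0, 0, 0], 0],
    [[0, 0, -0.01], [0, 0, 0], 0],
  ],
)

```text
time_s: 4.58
position: [0.4407, 0.1981, 0.2278]
tool_rot: [[0.996, 0.001, 0.085], [-0.085, 0.001, 0.996], [0.001, -1.0, 0.001]]
ft_force: [-0.2, 1.2, -0.8]
grip_width: 0.0
```

carry_out(
  plan=[
    [[0, 0, -0.008], [0, 0, 0], 0],
    [[0, 0, -0.008], [0, 0, 0], 0],
    [[0, 0, -0.005], [0, 0, 0], 0],
    [[0, 0, -0.004], [0, 0, 0], 0],
  ],
)

```text
time_s: 5.08
position: [0.4385, 0.1735, 0.2274]
tool_rot: [[0.996, 0.0, 0.084], [-0.084, -0.0, 0.996], [0.0, -1.0, -0.0]]
ft_force: [0.4, 0.5, 0.8]
grip_width: 0.0001
```

```bash
python3 - <<'E'
from h import *
snap('scene','s2.png'); up('s2.png','s2z.png',(90,190,230,340),6)
E
```

```text
(no output)
```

View pics/s2z.png

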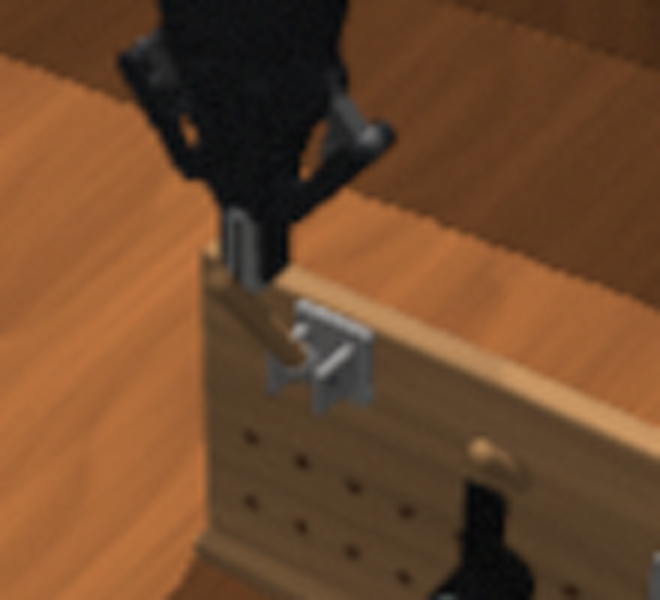

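The peg is leaning well out, with the fingertip behind it. I continue in small steps and watch the force.

carry_out(
  plan=[
    [[0, 0, -0.004], [0, 0, 0], 0],
    [[0, 0, -0.002], [0, 0, 0], 0],
    [[0, 0, -0.001], [0, 0, 0], 0],
  ],
)

```text
time_s: 5.5
position: [0.4379, 0.1667, 0.2273]
tool_rot: [[0.996, 0.0, 0.084], [-0.084, -0.0, 0.996], [0.0, -1.0, -0.0]]
ft_force: [0.0, -0.2, 0.4]
grip_width: -0.0001
```

carry_out(
  plan=[
    [[0, 0, -0.001], [0, 0, 0], 0],
    [[0, 0, -0.001], [0, 0, 0], 0],
  ],
)

```text
time_s: 5.75
position: [0.4377, 0.1648, 0.2273]
tool_rot: [[0.996, 0.0, 0.084], [-0.084, 0.0, 0.996], [0.0, -1.0, 0.0]]
ft_force: [-1.0, 0.2, -1.0]
grip_width: 0.0001
```

carry_out(
  plan=[
    [[0, 0, -0.0015], [0, 0, 0], 0],
    [[0, 0, -0.0015], [0, 0, 0], 0],
  ],
)

```text
time_s: 6.0
position: [0.4375, 0.1617, 0.2273]
tool_rot: [[0.996, -0.0, 0.084], [-0.084, -0.0, 0.996], [-0.0, -1.0, -0.0]]
ft_force: [-0.0, 1.3, -0.8]
grip_width: 0.0
```

carry_out(
  plan=[
    [[0, 0, -0.0015], [0, 0, 0], 0],
    [[0, 0, -0.001], [0, 0, 0], 0],
  ],
)

```text
time_s: 6.25
position: [0.4374, 0.1601, 0.2275]
tool_rot: [[0.996, 0.001, 0.084], [-0.084, 0.002, 0.996], [0.0, -1.0, 0.002]]
ft_force: [0.2, 8.2, 1.5]
grip_width: -0.0001
```

The force rose to 8 N, so the peg is on its stop. I back off and rise, then check.

carry_out(
  plan=[
    [[0, 0, 0], [0, 0, 0], 0],
    [[0, 0, 0.02], [0, 0, 0], 0],
    [[0, 0, 0.02], [0, 0, 0], 0],
    [[0, -0.04, 0], [0, 0, 0], 0],
    [[0, -0.06, 0], [0, 0, 0], 0.06],
    [[0, -0.03, -0.04], [0, 0, 0], 0.06],
    [[0, 0, -0.06], [0, 0, 0], 0.06],
    [[0, 0, -0.06], [0, 0, 0], 0.06],
  ],
)

```text
time_s: 7.25
position: [0.4267, 0.0381, 0.3576]
tool_rot: [[0.997, 0.001, 0.083], [-0.083, -0.001, 0.997], [0.001, -1.0, -0.001]]
ft_force: [0.9, -0.3, -0.3]
grip_width: 0.0599
```

```bash
python3 - <<'E'
from h import *
import pickle
s=env.observe(); print(s['position'],np.round(s['q'],1))
S=snap('scene','s3.png'); up('s3.png','s3z.png',(110,190,230,330),7)
T=snap('top','t3.png'); up('t3.png','t3z.png',(230,340,140,240),5)
pickle.dump((S,T),open('p3.pkl','wb'))
E
```

```text
[0.42667136 0.03809385 0.35757088] [-10.8   5.3  76.2  -0.   98.5  -6. ]
```

View pics/s3z.png

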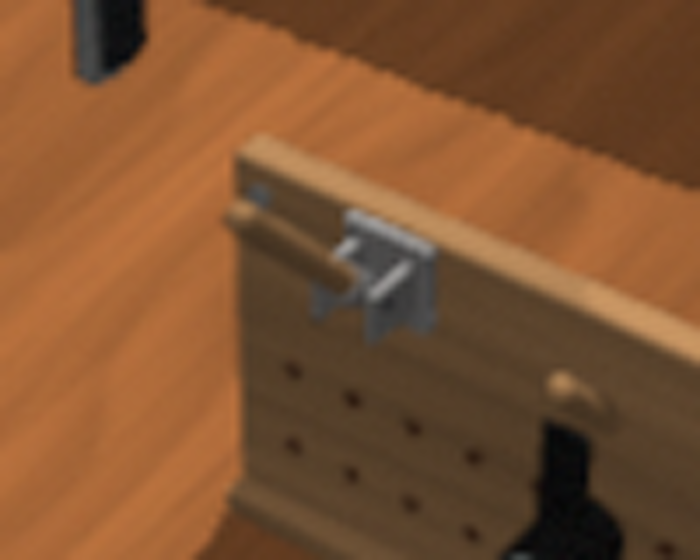

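View pics/t3z.png

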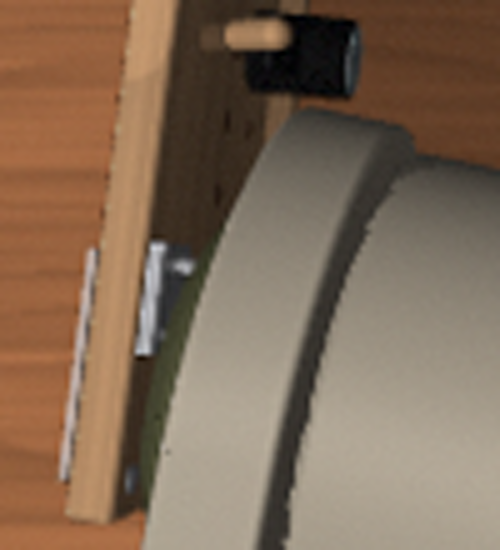

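```bash
python3 - <<'E'
from h import *
import pickle
S,T=pickle.load(open('p3.pkl','rb'))
H=np.array([.446,.2035,.165])
for a in (.65,.70,.75): print(a,proj(S,H+.105*(OUT*np.sin(a)+U*np.cos(a))).round(1))
plan([((0.5266,-.155,.15),Rdown(23.5),6)],0.06,dp=3)
E
```

```text
0.65 [[264.8 135.8]]
0.7 [[263.8 137.6]]
0.75 [[262.8 139.6]]
[[[0.019, 0.035, -0.03], [0.0, -4.8, 0], 0.06],
[[0.017, 0.034, -0.032], [0.0, -4.8, 0], 0.06],
[[0.015, 0.035, -0.032], [0.0, -4.8, 0], 0.06],
[[0.011, 0.034, -0.034], [0.1, -4.8, 0], 0.06],
[[0.008, 0.035, -0.035], [0, -4.7, 0], 0.06],
[[0.006, 0.034, -0.035], [0, -4.8, 0], 0.06]]
end [ 0.5264 -0.1546  0.1504]
```

The scene zoom has the tip at about (264,141). The prediction for 0.75 rad is (262.8,139.6), so the peg is on its stop. Next I go above the shoehorn.

carry_out(
  plan=[
    [[0.019, 0.035, -0.03], [0, -4.8, 0], 0.06],
    [[0.017, 0.034, -0.032], [0, -4.8, 0], 0.06],
    [[0.015, 0.035, -0.032], [0, -4.8, 0], 0.06],
    [[0.011, 0.034, -0.034], [0, -4.8, 0], 0.06],
    [[0.008, 0.035, -0.035], [0, -4.7, 0], 0.06],
    [[0.006, 0.034, -0.035], [0, -4.8, 0], 0.06],
    [[0, 0, 0], [0, 0, 0], 0.06],
  ],
)

```text
time_s: 8.22
position: [0.5279, -0.15, 0.1475]
tool_rot: [[0.915, -0.005, -0.403], [0.403, 0.002, 0.915], [-0.003, -1.0, 0.004]]
ft_force: [-1.1, -0.1, 0.5]
grip_width: 0.0605
```

```bash
python3 - <<'E'
from h import *
import pickle
s=env.observe(); print(s['position'],np.round(s['q'],1),s['tool_rot'].round(3).tolist() if hasattr(s['tool_rot'],'round') else s['tool_rot'])
W=snap('wrist','w4.png')
r=env.outline_of('horn_hole',W); print([(d['conf'],d['pixel']) for d in r])
T=snap('top','t4.png'); up('t4.png','t4z.png',(230,340,140,240),5)
pickle.dump((s,W,T,r[0]['mask'] if r else None),open('p4.pkl','wb'))
E
```

```text
[ 0.52792582 -0.14999714  0.14752136] [-28.2  26.1  82.1  -0.   72.1 -52. ] [[0.915, -0.005, -0.403], [0.403, 0.002, 0.915], [-0.003, -1.0, 0.004]]
[(0.63, [221.4, 270.9])]
```

View pics/w4.png

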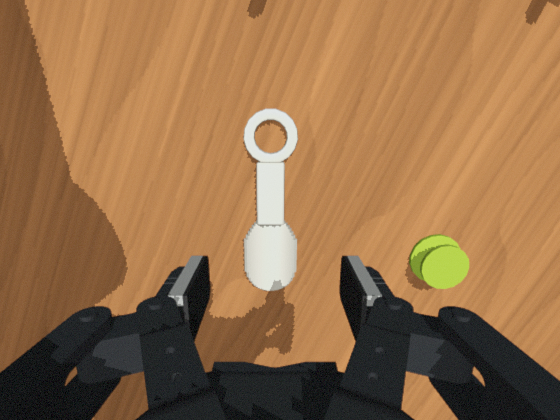

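View pics/t4z.png

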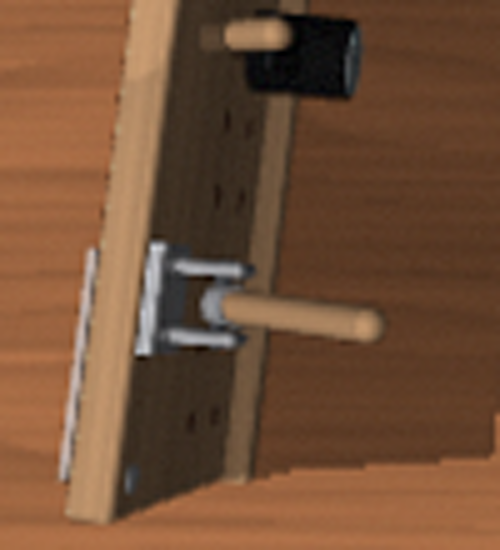

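The wrist view shows the horn upright in the picture, with the hole at about (270.5,135.5), the neck at (271,193) and the grip far right at (443,264). The top view shows the peg folded out, tip at about (214,294).

```bash
cat >> h.py <<'E'
def wray(s,W,uv):
    Tt=W['tool_from_camera']; R=np.array(s['tool_rot']); d=np.linalg.solve(K(W),[uv[0],uv[1],1])
    return np.array(s['position'])+R@Tt[:3,3], R@Tt[:3,:3]@d
def wonz(s,W,uv,z):
    c,d=wray(s,W,uv); return c+d*(z-c[2])/d[2]
E
python3 - <<'E'
from h import *
import pickle
s,W,T,m=pickle.load(open('p4.pkl','rb')); S=pickle.load(open('p3.pkl','rb'))[0]
zp=lambda x,y,S,c0,r0:(c0+(x+.5)/S-.5,r0+(y+.5)/S-.5)
print('tip',tri([(T,zp(370,324,5,140,230)),(S,zp(240,217,7,230,110))]))
H=np.array([.446,.2035,.165]); print(H+.105*(OUT*np.sin(.75)+U*np.cos(.75)))
h=wonz(s,W,(270.5,135.5),.008); n0=wonz(s,W,(270.7,164),.012); n1=wonz(s,W,(270.8,224),.012); e=wonz(s,W,(271.5,290),.006)
print(h,n0,n1,e)
for a in(n1-n0,e-h): print(np.degrees(np.arctan2(a[1],a[0])),np.hypot(*a[:2]))
ys,xs=np.nonzero(m); 
for y in (175,185,195,205,215): r=np.nonzero(m[y])[0]; print(y,r.min(),r.max())
E
```

```text
tip (array([0.4401816 , 0.13540958, 0.23700037]), [0.0001851482065491338, 0.00018514820654913763])
[0.43963765 0.13221128 0.24182733]
[ 0.50380388 -0.10257412  0.008     ] [ 0.51334928 -0.12385324  0.012     ] [ 0.53483784 -0.17278228  0.012     ] [ 0.56306972 -0.23585646  0.006     ]
-66.2899656488175 0.05343977245538957
-66.0270114230877 0.1458650767627415
175 257 284
185 257 284
195 258 283
205 258 283
215 257 283
```

```bash
python3 - <<'E'
from h import *
plan([((.5263,-.1535,.03),Rdown(23.8),3),((.5263,-.1535,.0025),Rdown(23.8),2)],0.06)
E
```

```text
[[[-0.0013, 0.0404, -0.0013], [0.0, 0.0, 0.0], 0.06],
[[-0.0014, 0.0404, -0.0012], [0.0, 0.0, 0.0], 0.06],
[[-0.0013, 0.0404, -0.0013], [0.0, 0.1, 0.0], 0.06],
[[0.0, 0.0137, 0.0], [0.0, 0, 0.0], 0.06],
[[0.0, 0.0138, 0.0001], [0.0, 0, 0.0], 0.06]]
end [ 0.5263 -0.1535  0.0025]
```

carry_out(
  plan=[
    [[-0.0013, 0.04, -0.0013], [0, 0, 0], 0.06],
    [[-0.0014, 0.04, -0.0012], [0, 0, 0], 0.06],
    [[-0.0013, 0.0405, -0.0013], [0, 0, 0], 0.06],
    [[0, 0.0135, 0], [0, 0, 0], 0.06],
    [[0, 0.0135, 0], [0, 0, 0], 0.06],
    [[0, 0, 0], [0, 0, 0], 0.06],
  ],
)

```text
time_s: 9.12
position: [0.5264, -0.1541, 0.0033]
tool_rot: [[0.914, 0.001, -0.405], [0.405, -0.0, 0.914], [0.0, -1.0, -0.0]]
ft_force: [-0.4, -0.0, -0.3]
grip_width: 0.06
```

carry_out(
  plan=[
    [[0, 0, 0], [0, 0, 0], 0.015],
    [[0, 0, 0], [0, 0, 0], 0.015],
    [[0, 0, 0], [0, 0, 0], 0.015],
    [[0, 0, 0], [0, 0, 0], 0.015],
  ],
  force=40,
)

```text
time_s: 9.62
position: [0.5265, -0.1545, 0.0038]
tool_rot: [[0.915, 0.002, -0.404], [0.404, -0.001, 0.915], [0.001, -1.0, -0.001]]
ft_force: [-1.1, 0.5, 6.3]
grip_width: 0.0227
```

```bash
python3 - <<'E'
from h import *
s=env.observe(); print(s['position'],s['grip_width'],s['ft_force'])
# target: tilt 43 hand, hole at peg s; grasp offset
H=np.array([.446,.2035,.165])
def tcp(sp,tilt,g=.0565,tb=.0035-.004):
    # hole centre at H+sp*p ; tool rot Rhang(tilt); in tool frame hole is at z=+g, y = +tb (below tcp)
    p=OUT*np.sin(.75)+U*np.cos(.75); R=Rhang(tilt); return H+sp*p-R@np.array([0,tb,g]),R
for sp in (.14,.03): print(sp,*[a.round(4).tolist() for a in tcp(sp,43)])
P1,R1=tcp(.15,43)
plan([((.5263,-.1535,.15),None,3),((.46,-.07,.27),Rdown(0),4),(P1+[0,-.04,.0],R1,6)],.015,dp=3)
E
```

```text
[ 0.52654792 -0.15448744  0.00381324] 0.022697325672825862 [-1.0995603   0.46228999  6.28113551]
0.14 [0.4339, 0.0676, 0.2285] [[0.996, 0.0606, 0.065], [-0.0889, 0.6793, 0.7285], [0.0, -0.7314, 0.682]]
0.03 [0.4405, 0.1423, 0.1481] [[0.996, 0.0606, 0.065], [-0.0889, 0.6793, 0.7285], [0.0, -0.7314, 0.682]]
[[[0.0, -0.049, 0.0], [0.0, 0.0, 0.0], 0.015],
[[0.0, -0.048, 0.001], [0.0, 0.0, 0.0], 0.015],
[[0.0, -0.049, 0], [0.0, 0.0, 0.0], 0.015],
[[-0.007, -0.03, 0.026], [0.0, 6.0, 0.0], 0.015],
[[-0.009, -0.03, 0.025], [0.0, 5.9, 0.0], 0.015],
[[-0.012, -0.03, 0.023], [0.0, 6.0, 0.1], 0.015],
[[-0.014, -0.03, 0.023], [0.1, 6.0, 0], 0.015],
[[-0.004, 0.006, 0.015], [7.2, 0.8, -0.3], 0.015]]
[[[-0.005, 0.007, 0.014], [7.1, 0.8, -0.3], 0.015],
[[-0.005, 0.009, 0.014], [7.2, 0.8, -0.4], 0.015],
[[-0.005, 0.011, 0.011], [7.1, 0.8, -0.3], 0.015],
[[-0.006, 0.012, 0.011], [7.2, 0.8, -0.3], 0.015],
[[-0.005, 0.013, 0.008], [7.1, 0.8, -0.3], 0.015]]
end [0.4333 0.0205 0.2358]
```

The neck is gripped at 22.7 mm. I lift and turn towards the hang pose, standing off from the board.

carry_out(
  plan=[
    [[0, -0.048, 0], [0, 0, 0], 0.015],
    [[0, -0.049, 0], [0, 0, 0], 0.015],
    [[0, -0.049, 0], [0, 0, 0], 0.015],
    [[-0.007, -0.03, 0.026], [0, 6, 0], 0.015],
    [[-0.009, -0.03, 0.025], [0, 6, 0], 0.015],
    [[-0.012, -0.03, 0.023], [0, 6, 0], 0.015],
    [[-0.014, -0.03, 0.023], [0, 6, 0], 0.015],
    [[0, 0, 0], [0, 0, 0], 0.015],
  ],
)

```text
time_s: 10.62
position: [0.46, -0.07, 0.2711]
tool_rot: [[1.0, 0.005, 0.001], [-0.001, -0.002, 1.0], [0.005, -1.0, -0.002]]
ft_force: [-0.1, -0.5, -1.3]
grip_width: 0.0222
```

carry_out(
  plan=[
    [[-0.004, 0.006, 0.015], [7.2, 0.8, -0.3], 0.015],
    [[-0.005, 0.007, 0.014], [7.1, 0.8, -0.3], 0.015],
    [[-0.005, 0.009, 0.014], [7.2, 0.8, -0.4], 0.015],
    [[-0.005, 0.011, 0.011], [7.1, 0.8, -0.3], 0.015],
    [[-0.006, 0.012, 0.011], [7.2, 0.8, -0.3], 0.015],
    [[-0.005, 0.013, 0.008], [7.1, 0.8, -0.3], 0.015],
    [[0, 0, 0], [0, 0, 0], 0.015],
  ],
)

```text
time_s: 11.5
position: [0.4335, 0.0189, 0.2333]
tool_rot: [[0.996, 0.06, 0.069], [-0.091, 0.679, 0.728], [-0.003, -0.732, 0.682]]
ft_force: [0.2, -0.1, 0.7]
grip_width: 0.0228
```

```bash
python3 - <<'E'
from h import *
import pickle
s=env.observe(); print(s['position'],np.round(s['q'],1),s['grip_width'],np.round(s['tool_rot'],3).tolist(),np.round(s['ft_force'],1))
W=snap('wrist','w5.png'); S=snap('scene','s5.png'); T=snap('top','t5.png'); up('s5.png','s5z.png',(60,200,180,340),4)
pickle.dump((s,W,S,T),open('p5.pkl','wb'))
E
```

```text
[0.43348815 0.01893915 0.23329173] [-35.7  15.5  96.4  36.   92.9 -36.7] 0.022780447145549134 [[0.996, 0.06, 0.069], [-0.091, 0.679, 0.728], [-0.003, -0.732, 0.682]] [ 0.2 -0.1  0.7]
```

View pics/w5.png

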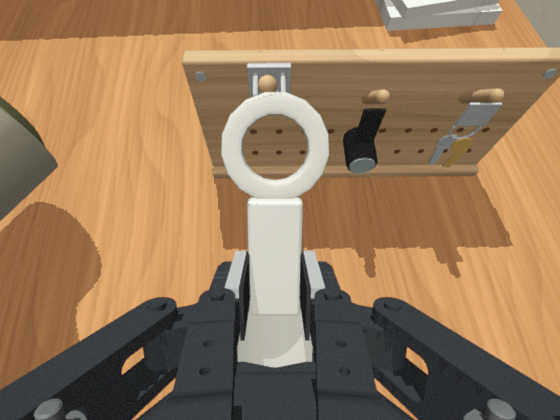

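View pics/s5z.png

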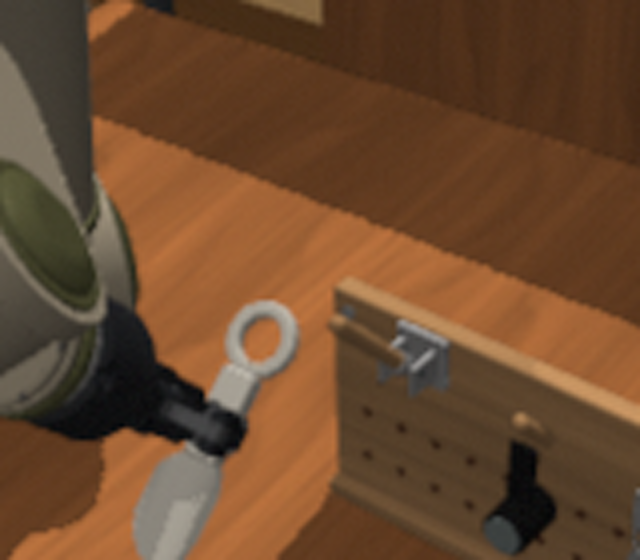

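View pics/t5.png

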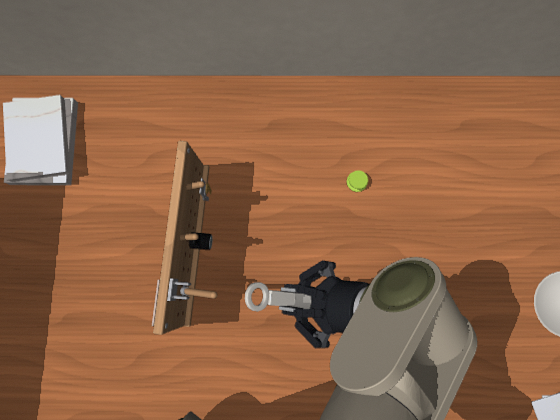

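The horn is held straight. In the wrist view the ring's hole is at about (276,146) and the peg tip at (267,84). I check against triangulation and the predicted peg.

```bash
python3 - <<'E'
from h import *
import pickle
s,W,S,T=pickle.load(open('p5.pkl','rb'))
up('w5.png','w5z.png',(60,220,210,340),5); up('t5.png','t5z.png',(265,325,165,285),6)
E
```

```text
(no output)
```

View pics/w5z.png

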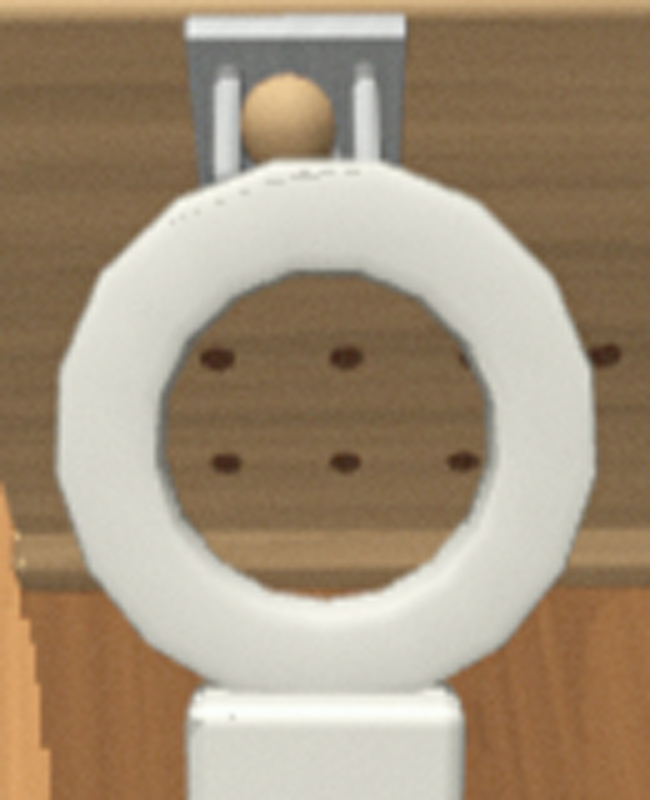

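View pics/t5z.png

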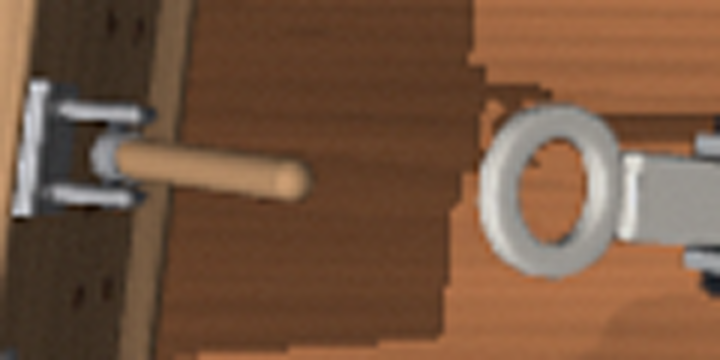

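```bash
python3 - <<'E'
from h import *
import pickle
s,W,S,T=pickle.load(open('p5.pkl','rb'))
P=np.array(s['position']);R=Ro.from_matrix(s['tool_rot']).as_matrix(); Tt=W['tool_from_camera'];f=K(W)[0,0]
def wproj(X):
    c=Tt[:3,:3].T@(R.T@(X-P)-Tt[:3,3]); return K(W)@(c/c[2]),c
H=np.array([.446,.2035,.165]); p=OUT*np.sin(.75)+U*np.cos(.75)
print('pred tip in wrist',*wproj(H+.103*p),'seen 267.2 83.2')
d=np.linalg.solve(K(W),[274.8,146.2,1]); dep=f*46/107.4
ht=Tt[:3,:3]@(d*dep)+Tt[:3,3]; print('hole tool',ht,'world',P+R@ht)
X,e=tri([(T,(165+552/6-.4,265+190/6-.4)),(S,(180+262.5/4-.4,60+338/4-.4))]); print('tri',X,e,'tool',R.T@(X-P))
# peg frame
y=-np.cross(U,OUT)*-1
hw=P+R@ht
for nm,h in(('wrist',hw),('tri',X)):
    r=h-H; px=np.cross(p,np.cross(OUT,p));px/=np.linalg.norm(px); print(nm,'along',r@p,'outperp',r@px,'lateral',r@np.cross(U,OUT))
# all three combos of peg-line: rays through the tip
c,dd=wray(s,W,(267.2,83.2)); dd/=np.linalg.norm(dd); q=H+.103*p-c; print('tip ray miss',(q-dd*(q@dd)))
q=np.array([0.4402,.1354,.237])-c; print('tri tip ray miss',(q-dd*(q@dd)))
E
```

```text
pred tip in wrist [266.12759787  83.13794741   1.        ] [-0.00507282 -0.07736853  0.20227677] seen 267.2 83.2
hole tool [  0.28255774 143.0873471  -13.24983778] world [   8.39147183   87.51346623 -113.48128589]
tri [0.43846684 0.06123309 0.27246101] [0.0002072289776440051, 0.00020722897764409041] tool [0.00097431 0.00036501 0.0578508 ]
wrist along -142.91341434869707 outperp 13.318097406406835 lateral 0.15265817048999164
tri along 0.17567521707410577 outperp 0.030923398506879987 lateral 0.005143376903818558
tip ray miss [-6.52953816e-04  7.38759129e-05  3.66604193e-05]
tri tip ray miss [-0.00037854 -0.00078114 -0.00088483]
```

The wrist and triangulated hole positions agree within 1 mm: tool (0.001, 0.0003, 0.0575). The predicted peg tip also matches the wrist view within 1 px. I plan the threading.

```bash
cat >> h.py <<'E'
HG=np.array([.4463,.2035,.165]); PA=OUT*np.sin(.75)+U*np.cos(.75); HO=np.array([.001,.0003,.0575])
QA=np.cross(np.cross(U,OUT),PA); QA=QA if QA[2]<0 else -QA
def tcp(sp,tilt,low=0): R=Rhang(tilt); return HG+sp*PA+low*QA-R@HO,R
def where():
    s=env.observe(); h=np.array(s['position'])+np.array(s['tool_rot'])@HO-HG
    print('hole: along %.4f q %.4f lat %.4f'%(h@PA,h@QA,h@np.cross(U,OUT)),'F',np.round(s['ft_force'],1),'w',round(s['grip_width'],4),'q',np.round(s['q'],0)); return s
E
python3 - <<'E'
from h import *
where(); print(QA)
a,R=tcp(.135,43);b,_=tcp(.09,43); c,_=tcp(.035,43)
st=plan([(a,R,4),(b,R,3),(c,R,5)],.015,dp=4)
E
```

```text
hole: along 0.1766 q 0.0300 lat 0.0054 F [ 0.5 -0.4 -0.2] w 0.0226 q [-36.  15.  96.  36.  93. -37.]
[-0.06504297 -0.72879216 -0.68163876]
[[[-0.0014, 0.0104, 0.0075], [0.1, 0.0, 0.0], 0.015],
[[-0.0013, 0.0105, 0.0075], [0.0, 0.0, 0.0], 0.015],
[[-0.0014, 0.0104, 0.0076], [0.1, 0.0, 0.1], 0.015],
[[-0.0014, 0.0105, 0.0075], [0.0, 0.0, 0], 0.015],
[[0.0, 0.015, 0], [0.0, 0.0, 0], 0.015],
[[0.0, 0.015, 0], [0.0, 0.0, 0], 0.015],
[[0.0001, 0.015, -0.0001], [0.0, 0.0, 0], 0.015],
[[0, 0.011, 0.0], [0.0, 0.0, 0], 0.015]]
[[[0, 0.011, 0.0], [0.0, 0.0, 0], 0.015],
[[0, 0.011, 0.0], [0.0, 0.0, 0], 0.015],
[[0, 0.011, 0.0], [0.0, 0.0, 0], 0.015],
[[0, 0.011, 0.0], [0.0, 0.0, 0], 0.015]]
end [0.4395 0.1377 0.1516]
```

carry_out(
  plan=[
    [[-0.0014, 0.0104, 0.0075], [0, 0, 0], 0.015],
    [[-0.0013, 0.0105, 0.0075], [0, 0, 0], 0.015],
    [[-0.0014, 0.0104, 0.0076], [0, 0, 0], 0.015],
    [[-0.0014, 0.0105, 0.0075], [0, 0, 0], 0.015],
    [[0, 0, 0], [0, 0, 0], 0.015],
    [[0, 0, 0], [0, 0, 0], 0.015],
  ],
)

```text
time_s: 12.4
position: [0.433, 0.0704, 0.2248]
tool_rot: [[0.996, 0.062, 0.066], [-0.09, 0.678, 0.729], [0.0, -0.732, 0.681]]
ft_force: [0.4, -0.4, -0.2]
grip_width: 0.0224
```

```bash
python3 - <<'E'
from h import *
where(); snap('wrist','w6.png'); up('w6.png','w6z.png',(60,220,210,340),5)
E
```

```text
hole: along 0.1346 q -0.0004 lat -0.0003 F [ 0.4 -0.4 -0.2] w 0.0224 q [-30.  15.  99.  38.  88. -34.]
```

View pics/w6z.png

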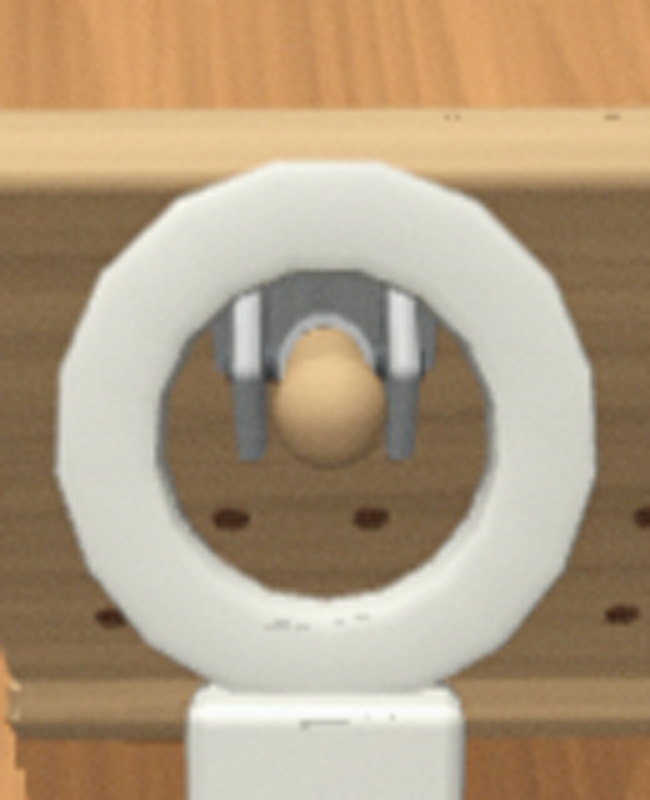

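In the wrist zoom the peg tip (330,410) sits inside the ring's hole (326,433), and the peg points straight away along the tool axis. I slide the ring on.

carry_out(
  plan=[
    [[0, 0.015, 0], [0, 0, 0], 0.015],
    [[0, 0.015, 0], [0, 0, 0], 0.015],
    [[0, 0.01, 0], [0, 0, 0], 0.015],
    [[0, 0.01, 0], [0, 0, 0], 0.015],
    [[0, 0, 0], [0, 0, 0], 0.015],
  ],
)

```text
time_s: 13.08
position: [0.4359, 0.1046, 0.1879]
tool_rot: [[0.996, 0.061, 0.066], [-0.09, 0.679, 0.729], [-0.0, -0.732, 0.681]]
ft_force: [0.9, -0.6, -0.2]
grip_width: 0.0228
```

```bash
python3 - <<'E'
from h import *
where(); snap('wrist','w7.png'); up('w7.png','w7z.png',(60,220,210,340),5)
snap('scene','s7.png'); up('s7.png','s7z.png',(90,200,210,330),5)
E
```

```text
hole: along 0.0842 q -0.0004 lat -0.0006 F [ 0.9 -0.6 -0.2] w 0.0228 q [-25.  17. 103.  40.  80. -35.]
```

View pics/w7z.png

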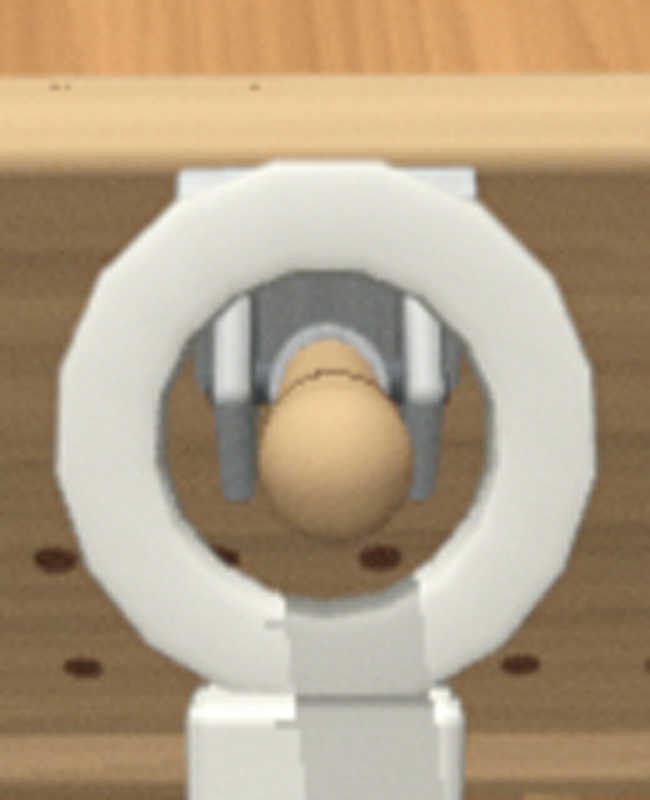

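View pics/s7z.png

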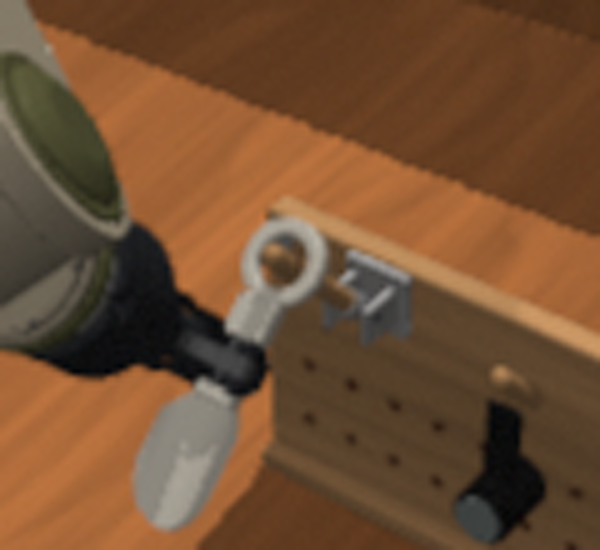

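Both views show the peg through the ring, about 20 mm past it and centred. I continue down the slant.

carry_out(
  plan=[
    [[0, 0.01, 0], [0, 0, 0], 0.015],
    [[0, 0.01, 0], [0, 0, 0], 0.015],
    [[0, 0.01, 0], [0, 0, 0], 0.015],
    [[0, 0.01, 0], [0, 0, 0], 0.015],
    [[0, 0.008, 0], [0, 0, 0], 0.015],
    [[0, 0, 0], [0, 0, 0], 0.015],
  ],
)

```text
time_s: 13.92
position: [0.4387, 0.1374, 0.1527]
tool_rot: [[0.996, 0.06, 0.066], [-0.089, 0.679, 0.729], [-0.001, -0.732, 0.681]]
ft_force: [0.2, 0.3, -0.1]
grip_width: 0.0226
```

```bash
python3 - <<'E'
from h import *
where()
a,R=tcp(.036,63,.004)
# rotate about hole: interpolate tilt
st=None
wp=[]
for i,t in enumerate((48,53,58,63)): x,r=tcp(.036,t,.001*(i+1)); wp.append((x,r,1))
plan(wp,.015,dp=4)
E
```

```text
hole: along 0.0360 q -0.0004 lat -0.0006 F [ 0.2  0.3 -0.1] w 0.0226 q [-21.  21. 106.  43.  73. -36.]
[[[0.0007, 0.0051, -0.0012], [5.1, 0, 0], 0.015],
[[0, 0.0049, -0.0008], [5.0, 0, 0], 0.015],
[[0, 0.0048, -0.0008], [5.0, 0, 0.0], 0.015],
[[0, 0.0048, -0.0008], [5.0, 0, 0.0], 0.015]]
end [0.4405 0.15   0.1375]
```

carry_out(
  plan=[
    [[0.0005, 0.005, -0.001], [5, 0, 0], 0.015],
    [[0, 0.005, -0.001], [5, 0, 0], 0.015],
    [[0, 0.005, -0.001], [5, 0, 0], 0.015],
    [[0, 0.005, -0.001], [5, 0, 0], 0.015],
    [[0, 0, 0], [0, 0, 0], 0.015],
  ],
)

```text
time_s: 14.55
position: [0.4408, 0.1491, 0.1366]
tool_rot: [[0.996, 0.08, 0.043], [-0.091, 0.887, 0.453], [-0.002, -0.455, 0.89]]
ft_force: [-0.6, 0.2, -1.0]
grip_width: 0.0226
```

```bash
python3 - <<'E'
from h import *
where(); snap('wrist','w8.png')
snap('scene','s8.png'); up('s8.png','s8z.png',(90,200,210,330),5)
E
```

```text
hole: along 0.0358 q 0.0052 lat 0.0005 F [-0.6  0.2 -1. ] w 0.0226 q [-27.  31. 111.  57.  81. -54.]
```

View pics/w8.png

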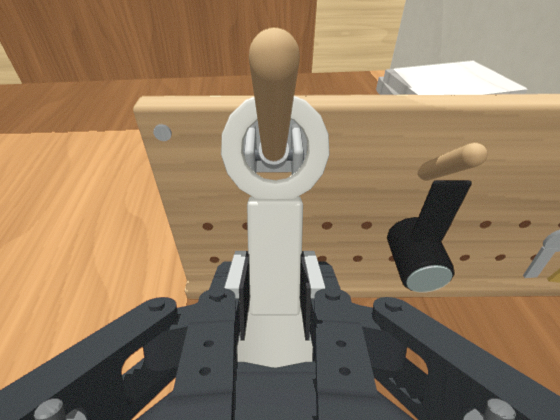

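View pics/s8z.png

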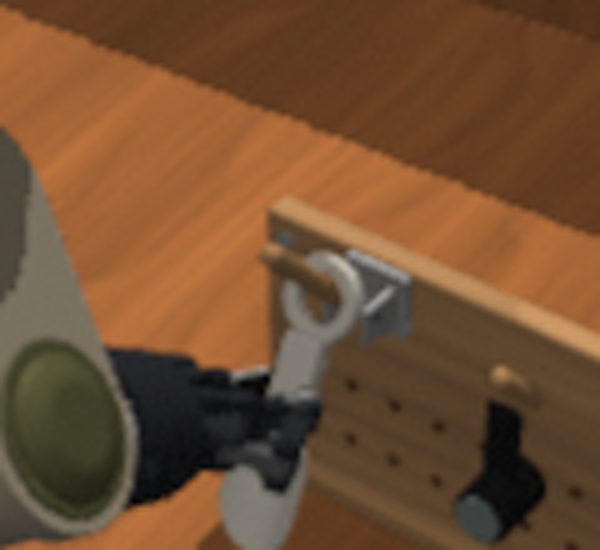

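The wrist view shows the ring round the peg with the tip well through (peg from (275,150) up to (275,55)) and the horn within about 27° of plumb. Now I open and hold still.

carry_out(
  plan=[
    [[0, 0, 0], [0, 0, 0], 0.07],
    [[0, 0, 0], [0, 0, 0], 0.07],
    [[0, 0, 0], [0, 0, 0], 0.07],
    [[0, 0, 0], [0, 0, 0], 0.07],
    [[0, 0, 0], [0, 0, 0], 0.07],
  ],
)

```text
time_s: 15.28
position: [0.4406, 0.1497, 0.1373]
tool_rot: [[0.996, 0.08, 0.041], [-0.09, 0.887, 0.453], [0.0, -0.455, 0.89]]
ft_force: [-0.3, 0.5, 0.2]
grip_width: 0.07
```

```bash
python3 - <<'E'
from h import *
where(); snap('wrist','w9.png')
snap('scene','s9.png'); up('s9.png','s9z.png',(90,200,210,330),5)
E
```

```text
hole: along 0.0360 q 0.0044 lat 0.0001 F [-0.3  0.5  0.2] w 0.07 q [-27.  30. 111.  57.  81. -54.]
```

View pics/w9.png

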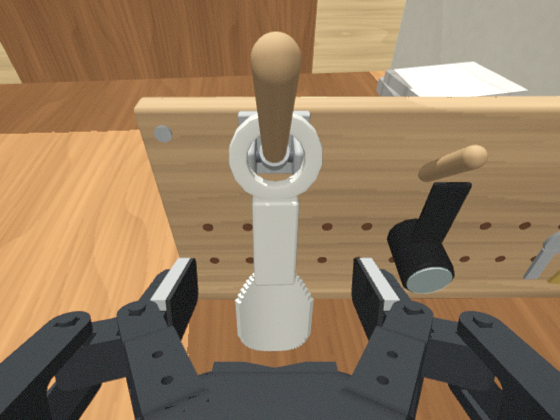

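View pics/s9z.png

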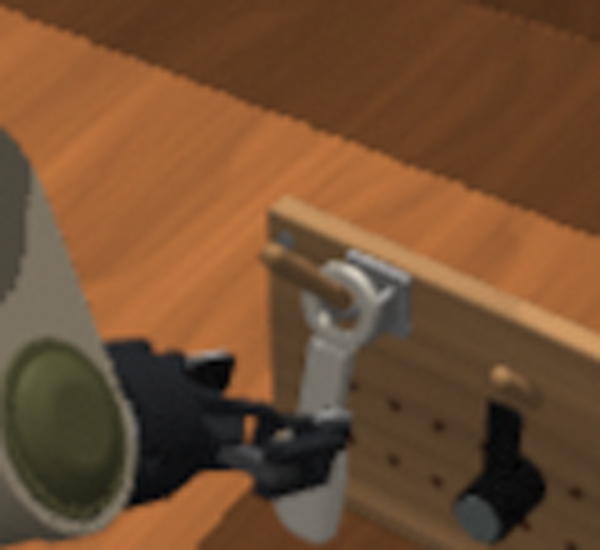

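The horn has slid to the bracket and hangs plumb, clear between the open fingers. I back straight out.

carry_out(
  plan=[
    [[0, -0.015, 0], [0, 0, 0], 0.07],
    [[0, -0.025, 0], [0, 0, 0], 0.07],
    [[0, -0.035, 0], [0, 0, 0], 0.07],
    [[0, -0.04, 0], [0, 0, 0], 0.07],
    [[0, -0.04, 0], [0, 0, 0], 0.07],
    [[0, 0, 0], [0, 0, 0], 0.07],
    [[0, 0, 0], [0, 0, 0], 0.07],
    [[0, 0, 0], [0, 0, 0], 0.07],
  ],
)

```text
time_s: 16.38
position: [0.4278, 0.0129, 0.2076]
tool_rot: [[0.996, 0.079, 0.041], [-0.089, 0.887, 0.453], [-0.001, -0.455, 0.891]]
ft_force: [0.1, -0.4, 0.1]
grip_width: 0.0702
```

```bash
python3 - <<'E'
from h import *
import time
where(); a=snap('wrist','w10.png')
snap('scene','s10.png'); up('s10.png','s10z.png',(90,220,210,340),5)
for i in range(4): b=env.get_image('scene')
c=env.get_image('wrist'); d=np.abs(c['image'].astype(int)-a['image']).max(2); print('moved px',(d>40).sum(),env.observe()['time_s'])
E
```

```text
hole: along 0.1811 q 0.0569 lat -0.0004 F [ 0.1 -0.4  0.1] w 0.0702 q [-43.  25. 102.  46.  99. -50.]
moved px 378 16.725
```

View pics/w10.png

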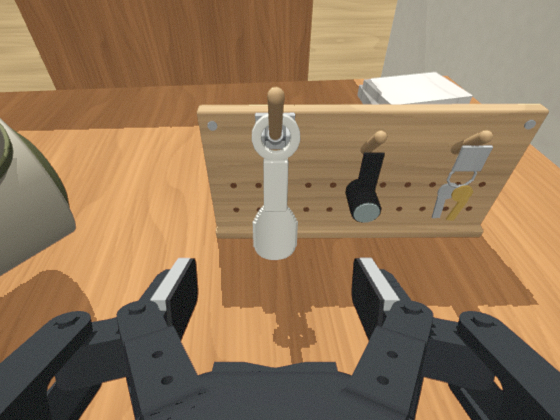

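View pics/s10z.png

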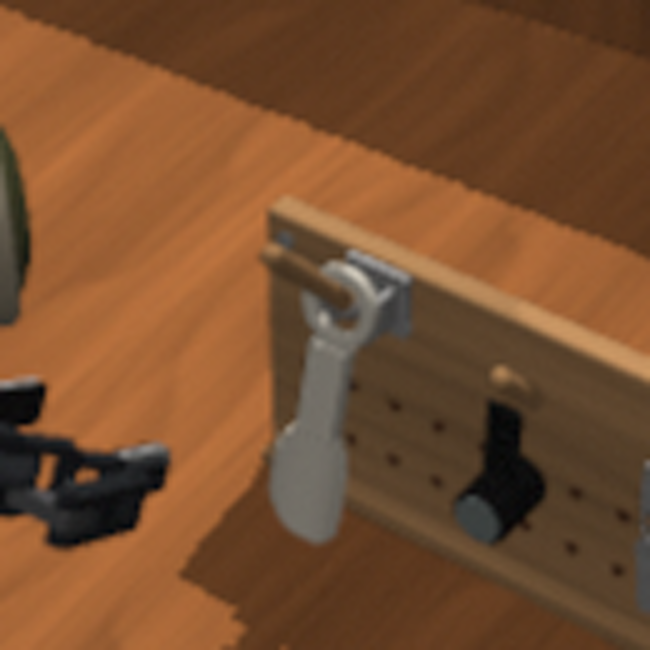

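The horn hangs free of the robot, but 378 pixels changed between frames, so it may still be swinging. I let time pass and compare again.

carry_out(
  plan=[
    [[0, 0, 0], [0, 0, 0], 0.07],
    [[0, 0, 0], [0, 0, 0], 0.07],
    [[0, 0, 0], [0, 0, 0], 0.07],
    [[0, 0, 0], [0, 0, 0], 0.07],
    [[0, 0, 0], [0, 0, 0], 0.07],
    [[0, 0, 0], [0, 0, 0], 0.07],
    [[0, 0, 0], [0, 0, 0], 0.07],
    [[0, 0, 0], [0, 0, 0], 0.07],
  ],
)

```text
time_s: 17.73
position: [0.4282, 0.0122, 0.2078]
tool_rot: [[0.996, 0.08, 0.041], [-0.09, 0.887, 0.453], [0.0, -0.455, 0.89]]
ft_force: [0.6, 0.0, 0.3]
grip_width: 0.07
```

carry_out(
  plan=[
    [[0, 0, 0], [0, 0, 0], 0.07],
    [[0, 0, 0], [0, 0, 0], 0.07],
    [[0, 0, 0], [0, 0, 0], 0.07],
    [[0, 0, 0], [0, 0, 0], 0.07],
    [[0, 0, 0], [0, 0, 0], 0.07],
    [[0, 0, 0], [0, 0, 0], 0.07],
    [[0, 0, 0], [0, 0, 0], 0.07],
    [[0, 0, 0], [0, 0, 0], 0.07],
  ],
)

```text
time_s: 18.73
position: [0.4282, 0.0122, 0.2078]
tool_rot: [[0.996, 0.08, 0.041], [-0.09, 0.887, 0.453], [0.0, -0.455, 0.89]]
ft_force: [0.1, -0.6, -1.0]
grip_width: 0.0696
```

```bash
python3 - <<'E'
from h import *
L=[]
for i in range(6):
    L.append(env.get_image('scene')['image'].astype(int)); env.get_image('top')
for i in range(1,6):
    d=np.abs(L[i]-L[i-1]).max(2)[90:220,250:340]; print((d>25).sum(),d.max())
p=snap('scene','s11.png'); up('s11.png','s11z.png',(90,220,210,340),5)
s=env.observe(); print(s['time_s'],s['ft_force'])
r=env.outline_of('horn_hole',p); m=r[0]['mask']; ys,xs=np.nonzero(m); print(r[0]['conf'],r[0]['pixel'],xs[ys<ys.min()+15].mean(),xs[ys>ys.max()-10].mean())
E
```

```text
0 8
0 9
0 9
0 9
0 8
19.375 [ 1.08942388 -0.44832821  0.03044255]
0.63 [175.9, 274.0] 277.55371900826447 270.9913793103448
```

View pics/s11z.png

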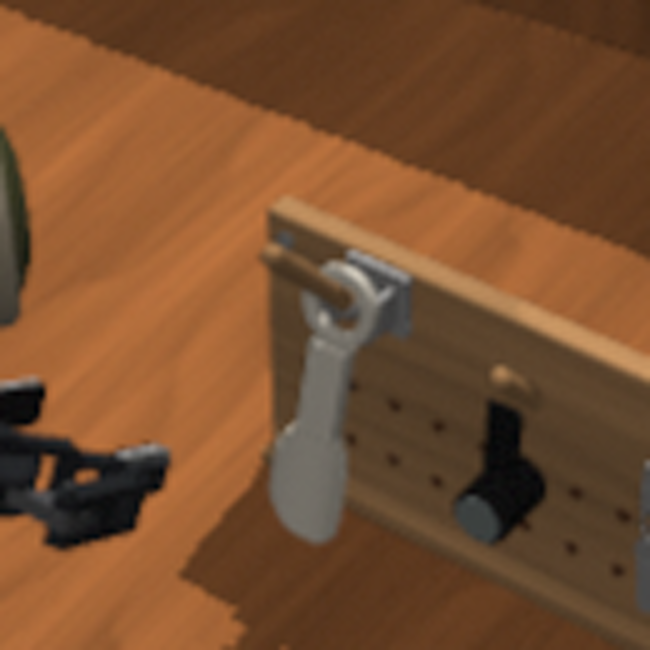

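```bash
python3 - <<'E'
from h import *
p=env.get_image('scene'); n=np.cross(U,OUT)
def pl(uv):
    c,d=ray(p,uv); X=c+d*((HG-c)@n)/(d@n); return X
a=pl((210+341/5,90+306/5)); b=pl((273.4,198.2)); d=b-a
print(a,b,'len',np.linalg.norm(d),'from plumb',np.degrees(np.arccos(-d[2]/np.linalg.norm(d))),'along',(a-HG)@PA,'q',(a-HG)@QA)
t=HG+.103*PA; print('tip pred',proj(p,t),'seen',210+267/5,90+252/5)
print(env.close_job())
E
```

```text
[0.44541283 0.19355948 0.16856289] [0.44346594 0.17174498 0.01568751] len 0.1544362149679413 from plumb 8.152823713316444 along 0.009409698809816807 q 0.0048736749387183805
tip pred [[263.29850583 139.82942004]] seen 263.4 140.4
the job is handed in; nothing more can be done
None
```

The shoehorn now hangs by itself from the folded-out peg, and I handed the job in at about 19 s of the 54 s allowed.

I tipped the peg out from behind until the force rose to about 8 N on its stop. Then I gripped the shoehorn by its neck and slid the ring along the slant with the peg centred. I turned it 20° further towards plumb and opened the fingers only once the ring was about 36 mm from the hinge.

**Last checks:**
- **Peg:** its tip is seen within 1 px of where it should be at 0.75 rad, so it is on its stop.
- **Ring:** the hole's centre is about 9 mm along the peg and about 5 mm off its axis, resting by the bracket.
- **Shoehorn:** it hangs about 8° from plumb, measured from one camera. That measurement gave a length of 154 mm against the nominal 146 mm, so it is rough.
- **At rest:** right after the fingers backed out, about 380 pixels still changed between two pictures, so I waited another 2 s. After that nothing changed.
- **Surroundings:** the robot stands clear. I saw no sign of touching the keys, the light, the ticket holder or the phone grip. Those views were by eye only.

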